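# Weigh out steel collars on the spring scale

## Robot

A 6-joint arm with a two-finger parallel gripper is mounted at the origin on a cart in front of the work surface, level with it; the furniture and walls round the work are solid. World frame = base frame: x ahead of the robot, y to its left, z up, the work surface at z = 0. Lengths are in m, angles in rad, forces in N, time in s.
With the tool pointing down it reaches from about 0.375 to 0.975 m from the base axis. Payload 3.8 kg.
Tool frame: the origin (TCP) lies between the finger pads; the fingertips stand 8 mm ahead of it and the grasp point (between the pads) lies 11 mm behind it; z points along the fingers, y is the line along which they close (so a half turn about z gives the same grasp; the last joint's range is limited). The gripper opens to 85 mm and grips with 20 to 120 N. Pads are 22 mm wide; open, the fingers measure 114 mm over their backs; the gripper's body (76 mm by 85 mm) begins 54 mm behind the grasp point. The pads swing forward as they close: fully open they stand 13 mm farther back than shut.
Start: joints at [-1.291, 0.264, 1.604, -0, 1.274, -0.037], TCP at [0.21, -0.641, 0.239] pointing down, gripper open.
Joint ranges: [-2.63, 2.63], [-0.94, 2.18], [0.31, 2.57], [-1.31, 4.45], [0, 2.66], [-2.55, 2.55]. Speed limits (rad/s): [2.57, 2.57, 3.14, 3.14, 3.14, 3.14].

## Interface

Orientations are given as a unit quaternion [w, x, y, z].
In Python, from bench import arm, eyes gives the robot as it stands. The module is installed in compiled form; this text tells all that it offers.
- The arm moves only by the shell command python3 -m pendant 'ROWS' [FORCE]. ROWS is JSON, one flat list of numbers, 7 for each row, row after row: the opening, from -1 (shut) to 1 (fully open), so that 0 is half open, then the shift along the tool's x, y, z in units of 0.3 m (1.0 is 0.3 m), then the turn, a rotation vector about the tool's x, y, z in units of 180 degrees (1.0 is 180 degrees). In form: [claw, tx, ty, tz, ax, ay, az, claw, tx, ty, tz, ax, ay, az, ...]. A call has 1 to 5 rows; each row is the pose to reach, as a shift and turn from the pose commanded when the call began, along the tool's axes at that moment, turning the shorter way round; what a row does not reach only later rows make up. A row lasts 1/8 s, in which the tool goes at most 62.5 mm and 10.7 degrees, less where a joint would pass 70% of its speed; a pose out of reach is approached as far as the arm can. A call with a number of a shift or a turn outside -1 to 1 is refused whole. A call with a gripper value outside its range is refused whole. The fingers move at their own pace and stop on an object; FORCE is the grip in N (left out, the last holds). Time passes only in rows, so rows that repeat a pose let the fingers close. It gives the time, the measured TCP pose, the force, the opening and the grip force at its end, in the units of the state.
- arm.sense(): the state, without advancing time (a new reading comes with each control period).
- eyes.capture(name): name is "side" or "top"; returns a dict with "img" (420x560x3 uint8, red, green, blue), "camera_matrix" (3x3 intrinsics, pixels), "R" (3x3) and "t" (3): a world point X has camera coordinates R X + t. Camera axes: x right, y down, z forward; pixel columns grow to the right and rows downward; lengths in m; the calibration is good to about 2 mm. A picture is of the moment at which its call begins. There is no depth.
- arm.sign_off(): hands the job in; it is judged then, once.
The state is a dict: "clock": time; "q": joint angles; "joint_vel": joint speeds; "joint_torque": joint torques, N m; "tcp_pos": TCP position; "orientation": TCP orientation; "ft_force": force on the tool from outside, world axes, zero at the start; "ft_torque": the same for the moment, N m; "width": finger opening in m; "finger_force": force on a finger pad.
Only numpy, scipy, OpenCV 4.12 (cv2) and the standard library are available. Lean on these libraries where they do the work, as an engineer would, in place of code of your own. Each camera call takes 0.05 s, during which the arm holds its last target. There are 200 camera calls.

## Task

Weigh out steel collars on the bench scale: one at a time, thread a collar over the post on the pan, lower it right down, let go and read the dial; stop as soon as the pointer reaches or passes the brass mark, using no more collars than that takes. The post does not stand exactly in the middle, so feel for it, and never push the scale so hard that the pointer reaches the overload peg at the end of the dial. Leave the collars you do not need, and everything else on the table, where they are.

Things in the scene. Friction and masses are not known exactly. Their poses are not given: they have to be found in the camera images.
- scale: Grey bench spring scale, fixed to the table, dial on its own -x side (towards the robot). Housing 105 x 105 mm, 44 mm high. Origin: centre of the housing's underside, on the table; z up, x away from the dial. The dial, 94 mm across, leans back in front of the housing (x = -50 to -140 mm, up to 85 mm high).
- pan_mid (a point): Point on the housing's mid axis, 80 mm over its origin: height of the empty pan's top face. The pan is a flat round aluminium plate, 108 mm diameter, 5 mm thick, no rim, with one upright steel post on its centre. Load makes pan and post sink straight down on a damped spring of 400 N/m (1 N = 2.5 mm); sideways they are rigid.
- post_about (a point): Roughly the post's top: a point of the housing, 46 mm above pan_mid. The post: plain, 16 mm diameter, flat top with a 1 mm rounded edge, 46 mm tall above the pan. Pan and post ride off-centre: the post's axis is up to 9 mm from this point along the scale's x and up to 9 mm along its y, anew each time but still during a run; no reading tells where, it must be felt for.
- pointer (a joint): Angle of the dial's black pointer (rad, 0 with the empty pan, growing clockwise as the robot sees it). 0.25 rad per newton pressing on pan or post, that is 100 rad per metre of sinking. One collar moves it by 0.46 to 0.54 rad. A small dark peg at 2.30 rad is the overload limit.
- mark (a joint): Angle of the brass target mark on the dial's rim, on the same count as the pointer (set somewhere between 0.65 and 1.35 rad; it stays put).
- pointer_tip (a point): Point on the pointer 34 mm from the dial's centre, near its end.
- mark_tip (a point): Point 34 mm from the dial's centre at the inner end of the brass mark; the pointer tip meets it when the pointer reads the mark.
- collar_a: One of four alike plain steel collars (thick rings) lying flat on the table to the right of the scale: outer diameter 52 mm, bore 20 mm, 15 mm high, 0.18 to 0.22 kg. Origin: centre of its underside, z up along the bore.
- collar_b: One of four alike plain steel collars (thick rings) lying flat on the table to the right of the scale: outer diameter 52 mm, bore 20 mm, 15 mm high, 0.18 to 0.22 kg. Origin: centre of its underside, z up along the bore.
- collar_c: One of four alike plain steel collars (thick rings) lying flat on the table to the right of the scale: outer diameter 52 mm, bore 20 mm, 15 mm high, 0.18 to 0.22 kg. Origin: centre of its underside, z up along the bore.
- collar_d: One of four alike plain steel collars (thick rings) lying flat on the table to the right of the scale: outer diameter 52 mm, bore 20 mm, 15 mm high, 0.18 to 0.22 kg. Origin: centre of its underside, z up along the bore.
- spanner: Open-ended spanner, 33 x 206 x 8 mm, lying among the collars. Bystander. Origin: centre of its underside.
- masking_tape: Roll of masking tape, 100 x 98 x 25 mm, lying flat. Bystander. Origin: centre of its underside.
- jar_screws_a: Glass jar of screws with a grey lid, 62 mm diameter, 89 mm high. Bystander. Origin: centre of its underside.
- chisel_25: Wide chisel with a brown wooden handle, 32 x 256 x 34 mm, lying. Bystander. Origin: centre of its underside.
- tape_measure: Tape measure, 39 x 84 x 64 mm, standing. Bystander. Origin: centre of its underside.
- offcut_b: Small wooden offcut, 44 x 76 x 44 mm. Bystander. Origin: centre of its underside.
Not all that is in view belongs to the job. What is shaped like the collar_c but black, blue or red is not meant.

How it is judged:
By the outcome, as a careful person would: the job done as asked, in the order asked, and still so for the second after the job is handed in, with the robot touching nothing.
It also fails if it takes over 72 s, if anything falls off the work surface, if the arm or the gripper's body presses on something with over 40 N, if the wrist force passes 120 N, or if a joint passes its speed limit or range.

## Working session

There is one attempt and no reset: what is moved stays moved. The work goes in short steps, Python scripts to look and compute and a shell command to move; the robot and the scene stay as the last step left them, time stands still between calls to the robot, and variables do not carry over. Pictures are saved under pics/ and viewed, at most 10 in all, crops included, and the job is handed in when it is done.

```bash
mkdir -p pics; ls; python3 - <<'E'
from bench import arm, eyes
import cv2, numpy as np
for n in("side","top"):
    c=eyes.capture(n); cv2.imwrite(f"pics/{n}0.png",c["img"][:,:,::-1]); print(n,c["camera_matrix"].tolist(),np.round(c["R"],3).tolist(),np.round(c["t"],3), -c["R"].T@c["t"])
s=arm.sense(); print({k:np.round(v,3).tolist() for k,v in s.items()})
E
```

```text
pics
side [[443.36771527941175, 0.0, 284.08140187803815], [0.0, 443.36771527941175, 213.38429039339306], [0.0, 0.0, 1.0]] [[-0.99, -0.138, 0.017], [-0.104, 0.655, -0.749], [0.093, -0.743, -0.663]] [0.528 0.231 0.964] [0.45727281 0.63756891 0.80312185]
top [[381.8173829348932, 0.0, 277.12241947486825], [0.0, 381.8173829348932, 208.17968081899988], [0.0, 0.0, 1.0]] [[0.003, -0.999, -0.035], [-0.997, -0.0, -0.08], [0.08, 0.035, -0.996]] [-0.156  0.544  0.898] [ 0.4706593  -0.18729304  0.93269455]
{'clock': 0.1, 'q': [-1.291, 0.265, 1.605, -0.0, 1.274, -0.037], 'joint_vel': [0.001, -0.002, -0.004, 0.001, -0.0, -0.001], 'joint_torque': [-0.0, -51.671, -36.859, -0.0, 0.006, -0.0], 'tcp_pos': [0.21, -0.641, 0.238], 'orientation': [-0.001, 0.987, 0.158, -0.0], 'ft_force': [0.687, 0.88, -0.471], 'ft_torque': [-0.013, -0.031, -0.02], 'finger_force': 0.0, 'width': 0.085}
```

View pics/top0.png

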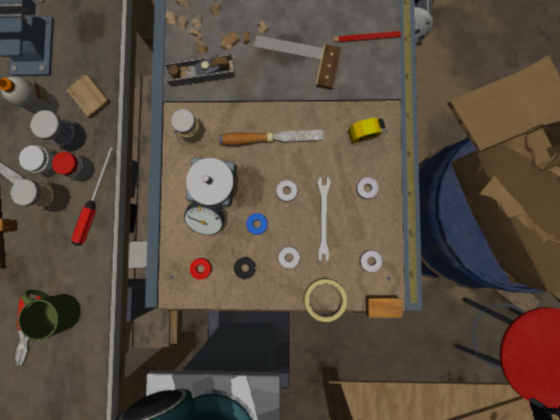

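View pics/side0.png

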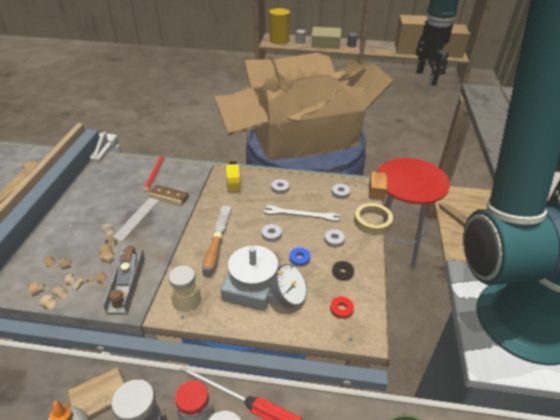

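Top view: the steel collars are at (287,190), (368,188), (289,258) and (371,261). Lookalikes that are not meant: blue (257,224), black (245,268), red (200,268), and the tape roll (326,300). The scale pan is at (210,183), with the dial at (204,219). In the side view the post is at about (253,255) and the dial at (291,285).

```bash
cat > h.py <<'E'
from bench import arm, eyes
import cv2, numpy as np
def cap(n,save=None):
    c=eyes.capture(n)
    if save: cv2.imwrite(save,c["img"][:,:,::-1])
    return c
def ray(c,u,v):
    d=c["R"].T@np.linalg.inv(c["camera_matrix"])@np.array([u,v,1.]); return -c["R"].T@c["t"],d/np.linalg.norm(d)
def plane(c,u,v,z):
    o,d=ray(c,u,v); return o+d*(z-o[2])/d[2]
def proj(c,X):
    p=c["camera_matrix"]@(c["R"]@np.asarray(X,float)+c["t"]); return p[:2]/p[2]
def tri(rs):
    A=sum(np.eye(3)-np.outer(d,d) for o,d in rs); b=sum((np.eye(3)-np.outer(d,d))@o for o,d in rs); return np.linalg.solve(A,b)
def blob(img,u,v,r,thr):
    "bright grey blob near u,v: centroid, filled, area"
    h=cv2.cvtColor(img,cv2.COLOR_RGB2HSV); m=((h[:,:,1]<45)&(h[:,:,2]>thr)).astype(np.uint8)
    k=np.zeros_like(m); cv2.circle(k,(u,v),r,1,-1); cs,_=cv2.findContours(m*k,0,1)
    c=max(cs,key=cv2.contourArea); return c
def fit(c):
    (x,y),ax,a=cv2.fitEllipse(c); return (x,y),ax,a
E
python3 - <<'E'
from h import *
t=cap("top"); s=cap("side")
for u,v in((287,190),(368,188),(289,258),(371,261)):
    e=fit(blob(t["img"],u,v,16,120)); p=plane(t,*e[0],.013); q=proj(s,p)
    e2=fit(blob(s["img"],int(q[0]),int(q[1]),16,120)); print(np.round(e[0],1),np.round(e[1],1),"top",np.round(p,4),"side",np.round(plane(s,*e2[0],.013),4),np.round(e2[1],1))
e=fit(blob(t["img"],210,183,30,140)); print("pan",e,plane(t,*e[0],.08)); 
big=[cv2.resize(c["img"][v-50:v+50,u-50:u+50],(400,400),interpolation=cv2.INTER_CUBIC) for c,u,v in((t,207,200),(s,268,275))]
g=cv2.resize(np.vstack([t["img"][170:280,270:390]]),(436,400)); cv2.imwrite("pics/dial.png",np.hstack(big)[:,:,::-1]); cv2.imwrite("pics/coll.png",g[:,:,::-1])
E
```

```text
[286.4 189.8] [20.3 20.9] top [ 0.5894 -0.1769  0.013 ] side [ 0.5907 -0.1757  0.013 ] [14.6 21.1]
[367.7 187.1] [20.2 21. ] top [ 0.5957 -0.3726  0.013 ] side [ 0.5973 -0.3718  0.013 ] [11.5 18.4]
[288.5 257.3] [21.1 21.4] top [ 0.427  -0.1822  0.013 ] side [ 0.4294 -0.181   0.013 ] [15.  20.8]
[371.4 260.9] [20.7 21.2] top [ 0.4193 -0.3786  0.013 ] side [ 0.4213 -0.3775  0.013 ] [11.9 18.3]
pan ((208.8643341064453, 180.75262451171875), (45.40424728393555, 46.36526107788086), 53.81311798095703) [ 0.60176304 -0.00174708  0.08      ]
```

View pics/dial.png

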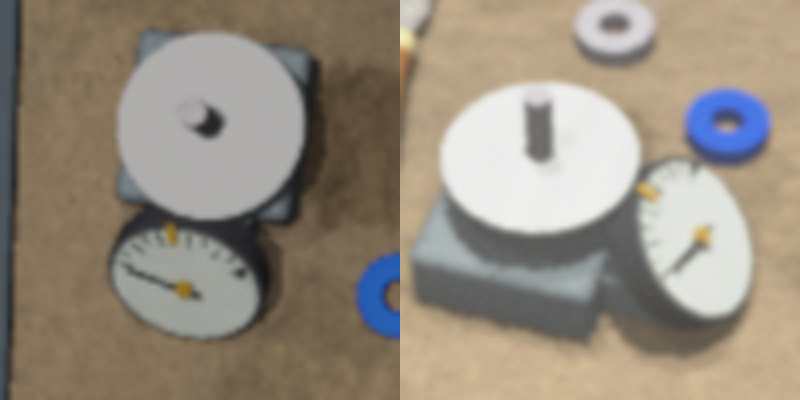

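View pics/coll.png

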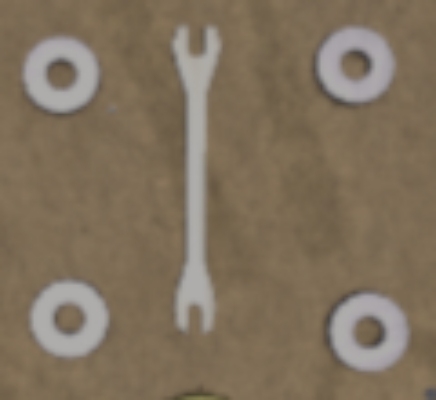

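The crops confirm four plain steel collars, with only the spanner between them. The dial's pointer is at upper left, the brass mark near the top and the peg to the right. I'll start with the collar near (0.590,-0.176).

```bash
python3 -m pendant '[1,0.843,-0.539,0.3,0,0,0.101, 1,0.843,-0.539,0.3,0,0,0.101, 1,0.843,-0.539,0.3,0,0,0.101, 1,0.843,-0.539,0.3,0,0,0.101, 1,0.843,-0.539,0.3,0,0,0.101]' 40
cat >> h.py <<'E'
from scipy.spatial.transform import Rotation as Ro
def go(x,y,z):
    s=arm.sense(); q=s["orientation"]; r=Ro.from_quat([q[1],q[2],q[3],q[0]])
    tgt=Ro.from_matrix(np.diag([1.,-1,-1])); 
    print("shift",np.round(r.inv().apply(np.array([x,y,z])-s["tcp_pos"])/.3,4),"turn",np.round((r.inv()*tgt).as_rotvec()/np.pi,4),"tcp",np.round(s["tcp_pos"],4),"f",np.round(s["ft_force"],2),"clk",s["clock"])
E
python3 - <<'E'
from h import *
t=cap("top"); s=cap("side")
P=tri([ray(t,204.8,177.8),ray(s,252.1,248.3)]); print("post top",P)
for n,c,h,pt in(("top",t,(183,289),dict(p=(123,268),m=(172,232),k=(240,272))),("side",s,(302,235),dict(p=(268,274),m=(248,191),k=(295,170)))):
    o=np.array((157,150) if n=="top" else (218,225)); uv=(np.array(h)+.5)/4-.5+o
    e=fit(blob(c["img"],int(uv[0]),int(uv[1]),26,150)); print(n,uv,e)
H=tri([ray(t,202.4,221.9),ray(s,293.1,283.4)]); print("hub",H)
go(.590,-.176,.06)
E
```

```text
clock: 0.82
tcp_pos: [0.4006, -0.408, 0.149]
orientation: [0.0, 1.0, -0.0, 0.0]
ft_force: [0.8, 0.1, -1.0]
width: 0.0851
finger_force: 0.0
post top [ 0.60249913 -0.00237158  0.12432615]
top [202.375 221.875] ((203.0968780517578, 220.92486572265625), (21.377344131469727, 31.968578338623047), 107.42337036132812)
side [293.125 283.375] ((291.9732666015625, 284.2703857421875), (25.91265869140625, 39.927555084228516), 160.99163818359375)
hub [0.51046281 0.01812846 0.0506159 ]
shift [ 0.6337 -0.754   0.2917] turn [-0.0018  0.0008  0.0015] tcp [ 0.4012 -0.4036  0.1467] f [-0.59 -0.3  -0.  ] clk 0.925
```

```bash
python3 -m pendant '[1,0.632,-0.758,0.29,0,0,0, 1,0.632,-0.758,0.29,0,0,0, 1,0.632,-0.758,0.29,0,0,0, 1,0.632,-0.758,0.29,0,0,0, 1,0.632,-0.758,0.29,0,0,0]'
python3 -m pendant '[0.6,0,0,0.13,0,0,0, 0.6,0,0,0.13,0,0,0]'
python3 - <<'E'
from h import *
go(.590,-.176,.010)
cap("top","pics/t1.png"); cap("side","pics/s1.png")
a=cv2.imread("pics/t1.png")[150:230,220:350]; b=cv2.imread("pics/s1.png")[190:270,220:350]
cv2.imwrite("pics/c1.png",cv2.resize(np.hstack([a,b]),(780,240),interpolation=2))
E
```

```text
clock: 1.55
tcp_pos: [0.5906, -0.1816, 0.0623]
orientation: [0.0, 1.0, -0.0, 0.0]
ft_force: [-0.3, -0.5, -0.4]
width: 0.0851
finger_force: 0.0
clock: 1.8
tcp_pos: [0.5864, -0.1811, 0.0201]
orientation: [-0.001, 1.0, 0.0, -0.004]
ft_force: [-0.7, -0.4, -0.0]
width: 0.0681
finger_force: 0.0
shift [ 0.0123 -0.017   0.0337] turn [-0.0007  0.0024  0.0002] tcp [ 0.5864 -0.1811  0.0201] f [-0.72 -0.4  -0.01] clk 1.8
```

View pics/c1.png

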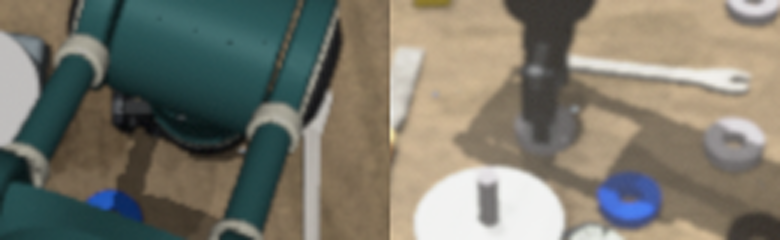

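```bash
python3 -m pendant '[0.6,0,-0.017,0.0,0,0,0, 0.6,0,-0.017,0.04,0,0,0, 0.6,0,-0.017,0.04,0,0,0, 0.6,0,-0.017,0.04,0,0,0]'
python3 -m pendant '[-1,0,0,0,0,0,0, -1,0,0,0,0,0,0, -1,0,0,0,0,0,0, -1,0,0,0,0,0,0]' 50
```

```text
clock: 2.4
tcp_pos: [0.5892, -0.1773, 0.0115]
orientation: [-0.0, 1.0, -0.0, -0.0]
ft_force: [0.1, 0.1, 0.9]
width: 0.0682
finger_force: 0.0
clock: 2.9
tcp_pos: [0.5899, -0.1774, 0.0125]
orientation: [0.0, 1.0, -0.0, 0.0]
ft_force: [-1.3, 0.0, 6.0]
width: 0.0492
finger_force: 51.0
```

```bash
python3 -m pendant '[-1,0,0,-0.05,0,0,0, -1,0,0,-0.2,0,0,0, -1,0,0,-0.4,0,0,0, -1,0,0,-0.467,0,0,0]'
python3 -m pendant '[-1,0.041,-0.2,0,0,0,0, -1,0.041,-0.4,0,0,0,0, -1,0.041,-0.58,0,0,0,0, -1,0.041,-0.58,0,0,0,0, -1,0.041,-0.58,0,0,0,0]'
python3 - <<'E'
from h import *
go(.602,-.002,.151)
s=cap("side","pics/s2.png"); print(proj(s,[.602,-.002,.126]))
cv2.imwrite("pics/c2.png",cv2.resize(s["img"][180:300,190:330,::-1],(560,480),interpolation=2))
E
```

```text
clock: 3.4
tcp_pos: [0.5922, -0.1781, 0.157]
orientation: [0.001, 1.0, -0.0, 0.004]
ft_force: [0.1, -0.2, -1.9]
width: 0.0491
finger_force: 52.5
clock: 4.03
tcp_pos: [0.6012, -0.0032, 0.1508]
orientation: [0.0, 1.0, 0.0, -0.001]
ft_force: [-0.2, -1.2, -2.0]
width: 0.0491
finger_force: 52.6
shift [ 0.0027 -0.0042 -0.0006] turn [0.0002 0.0004 0.0002] tcp [ 0.6012 -0.0032  0.1508] f [-0.16 -1.17 -2.  ] clk 4.025
[252.78572786 248.00202352]
```

View pics/c2.png

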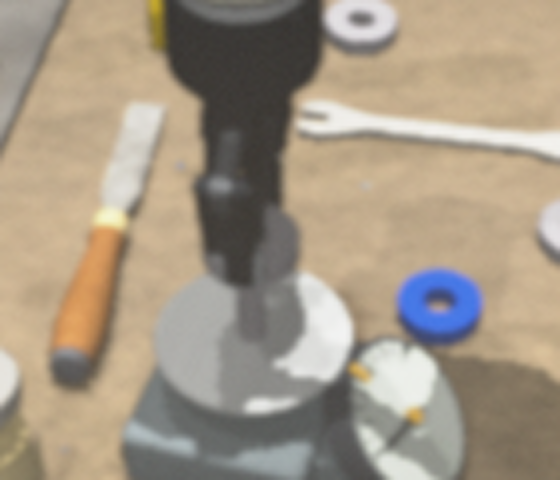

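```bash
python3 -m pendant '[-1,0.002,-0.003,0.02,0,0,0, -1,0.002,-0.003,0.04,0,0,0, -1,0.002,-0.003,0.06,0,0,0, -1,0.002,-0.003,0.06,0,0,0, -1,0.002,-0.003,0.06,0,0,0]'
```

```text
clock: 4.7
tcp_pos: [0.6024, -0.0024, 0.1336]
orientation: [0.0, 1.0, -0.0, -0.0]
ft_force: [0.3, 1.5, -2.5]
width: 0.0491
finger_force: 52.6
```

```bash
python3 -m pendant '[-1,0,0,0.01,0,0,0, -1,0,0,0.02,0,0,0, -1,0,0,0.02,0,0,0, -1,0,0,0.02,0,0,0]'
```

```text
clock: 5.2
tcp_pos: [0.6024, -0.0023, 0.1276]
orientation: [-0.0, 1.0, -0.0, -0.0]
ft_force: [-0.2, 0.5, -1.9]
width: 0.0491
finger_force: 52.6
```

```bash
python3 -m pendant '[-1,0,0,0.03,0,0,0, -1,0,0,0.06,0,0,0, -1,0,0,0.09,0,0,0, -1,0,0,0.11,0,0,0, -1,0,0,0.11,0,0,0]'
python3 -m pendant '[-1,0,0,0.006,0,0,0, -1,0,0,0.012,0,0,0, -1,0,0,0.012,0,0,0]'
```

```text
clock: 5.82
tcp_pos: [0.6017, -0.0023, 0.0936]
orientation: [-0.0, 1.0, -0.0, -0.001]
ft_force: [-0.3, 0.1, -1.8]
width: 0.0488
finger_force: 52.6
clock: 6.2
tcp_pos: [0.6026, -0.0023, 0.0913]
orientation: [0.0, 1.0, -0.0, 0.0]
ft_force: [0.5, 0.5, -1.1]
width: 0.0491
finger_force: 52.6
```

```bash
python3 -m pendant '[-1,0,0,0.008,0,0,0, -1,0,0,0.008,0,0,0, 0.6,0,0,0.008,0,0,0, 0.6,0,0,0.008,0,0,0, 0.6,0,0,0.008,0,0,0]'
python3 -m pendant '[0.6,0,0,-0.1,0,0,0, 0.6,0,0,-0.2,0,0,0, 0.6,0,0,-0.22,0,0,0]'
python3 - <<'E'
from h import *
go(.428,-.1815,.15)
E
```

```text
clock: 6.82
tcp_pos: [0.6025, -0.0023, 0.0888]
orientation: [-0.0, 1.0, -0.0, 0.0]
ft_force: [0.1, -0.3, -0.3]
width: 0.0684
finger_force: 0.0
clock: 7.2
tcp_pos: [0.6043, -0.0024, 0.1573]
orientation: [0.0, 1.0, -0.0, 0.002]
ft_force: [0.2, -0.9, 0.2]
width: 0.068
finger_force: 0.0
shift [-0.5874  0.5973  0.0216] turn [ 0.0001 -0.0016 -0.0001] tcp [ 0.6043 -0.0024  0.1573] f [ 0.24 -0.88  0.2 ] clk 7.2
```

```bash
python3 -m pendant '[0.6,-0.583,0.598,0,0,0,0, 0.6,-0.583,0.598,0,0,0,0, 0.6,-0.583,0.598,0,0,0,0, 0.6,-0.583,0.598,0.1,0,0,0, 0.6,-0.583,0.598,0.2,0,0,0]'
python3 - <<'E'
from h import *
go(.4275,-.1818,.011)
t=cap("top","pics/t3.png"); s=cap("side","pics/s3.png")
big=[cv2.resize(c["img"][v-37:v+38,u-50:u+50],(400,300),interpolation=cv2.INTER_CUBIC) for c,u,v in((t,207,200),(s,268,275))]
cv2.imwrite("pics/c3.png",np.hstack(big)[:,:,::-1])
E
```

```text
clock: 7.82
tcp_pos: [0.425, -0.1836, 0.0938]
orientation: [0.0, 1.0, -0.002, 0.0]
ft_force: [0.7, -0.5, 0.2]
width: 0.0681
finger_force: 0.0
shift [ 0.0082 -0.0063  0.2759] turn [ 0.0003 -0.0001 -0.0014] tcp [ 0.425  -0.1836  0.0938] f [ 0.75 -0.46  0.18] clk 7.825
```

View pics/c3.png

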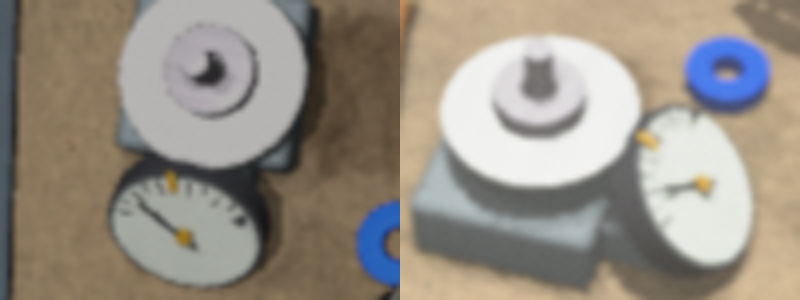

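Collar 1 sits on the post. In the crop the pointer tip has moved to about (135,203), and the mark is at (172,180). Now the second collar.

```bash
python3 -m pendant '[0.6,0,0,0.1,0,0,0, 0.6,0,0,0.2,0,0,0, 0.6,0,0,0.2,0,0,0, 0.6,0,0,0.2,0,0,0]'
python3 -c 'from h import *; go(.4275,-.1818,.0118)'
```

```text
clock: 8.43
tcp_pos: [0.4286, -0.1816, 0.0357]
orientation: [0.0, 1.0, 0.0, 0.001]
ft_force: [-0.2, 0.8, 0.3]
width: 0.0685
finger_force: 0.0
shift [-0.0037  0.0006  0.0797] turn [ 0.0001 -0.0004  0.0001] tcp [ 0.4286 -0.1816  0.0357] f [-0.16  0.84  0.27] clk 8.425
```

```bash
python3 -m pendant '[0.6,-0.002,0,0.06,0,0,0, 0.6,-0.002,0,0.079,0,0,0, 0.6,-0.002,0,0.079,0,0,0]'
python3 -m pendant '[-1,0,0,0,0,0,0, -1,0,0,0,0,0,0, -1,0,0,0,0,0,0, -1,0,0,0,0,0,0]' 50
python3 -m pendant '[-1,0,0,-0.05,0,0,0, -1,0,0,-0.2,0,0,0, -1,0,0,-0.4,0,0,0, -1,0,0,-0.467,0,0,0, -1,0,0,-0.467,0,0,0]'
python3 -c 'from h import *; go(.6022,-.0023,.151)'
```

```text
clock: 8.8
tcp_pos: [0.4273, -0.1817, 0.0116]
orientation: [0.0, 1.0, -0.0, 0.0]
ft_force: [0.5, 0.5, -0.6]
width: 0.0687
finger_force: 0.0
clock: 9.3
tcp_pos: [0.4276, -0.1819, 0.0125]
orientation: [0.0, 1.0, -0.0, 0.001]
ft_force: [-3.0, 1.5, 8.7]
width: 0.0492
finger_force: 50.3
clock: 9.93
tcp_pos: [0.4285, -0.1825, 0.1541]
orientation: [0.001, 1.0, -0.0, 0.003]
ft_force: [0.7, 0.7, -2.0]
width: 0.0493
finger_force: 52.7
shift [ 0.5785 -0.6011  0.0118] turn [ 0.0009 -0.0018 -0.0002] tcp [ 0.4285 -0.1825  0.1541] f [ 0.73  0.67 -1.97] clk 9.925
```

```bash
python3 -m pendant '[-1,0.581,-0.6,0,0,0,0, -1,0.581,-0.6,0,0,0,0, -1,0.581,-0.6,0,0,0,0, -1,0.581,-0.6,0,0,0,0, -1,0.581,-0.6,0,0,0,0]'
python3 -m pendant '[-1,0,0,0,0,0,0, -1,0,0,0,0,0,0]'
```

```text
clock: 10.55
tcp_pos: [0.6025, 0.0016, 0.1488]
orientation: [-0.0, 1.0, 0.002, -0.001]
ft_force: [-0.8, 0.0, -2.1]
width: 0.0492
finger_force: 52.8
clock: 10.8
tcp_pos: [0.5996, -0.0027, 0.1499]
orientation: [0.0, 1.0, -0.001, -0.001]
ft_force: [-0.4, 0.7, -2.7]
width: 0.0493
finger_force: 52.8
```

```bash
python3 -m pendant '[-1,0,0,0,0,0,0, -1,0,0,0,0,0,0, -1,0,0,0,0,0,0]'
```

```text
clock: 11.18
tcp_pos: [0.6011, -0.0022, 0.1513]
orientation: [-0.0, 1.0, -0.001, 0.0]
ft_force: [-0.1, 0.1, -1.7]
width: 0.0493
finger_force: 52.8
```

Shift x by 1 mm and descend. The post top is now at about 0.121.

```bash
python3 -m pendant '[-1,0.003,0,0.03,0,0,0, -1,0.003,0,0.05,0,0,0, -1,0.003,0,0.07,0,0,0, -1,0.003,0,0.08,0,0,0, -1,0.003,0,0.08,0,0,0]'
python3 -m pendant '[-1,0,0,0.01,0,0,0, -1,0,0,0.02,0,0,0, -1,0,0,0.02,0,0,0]'
```

```text
clock: 11.8
tcp_pos: [0.6018, -0.0016, 0.1265]
orientation: [-0.0, 1.0, -0.0, -0.0]
ft_force: [-1.0, -0.5, -1.5]
width: 0.0491
finger_force: 52.8
clock: 12.18
tcp_pos: [0.6018, -0.0017, 0.1207]
orientation: [-0.0, 1.0, -0.0, -0.0]
ft_force: [-0.5, -0.1, -1.8]
width: 0.0488
finger_force: 52.8
```

```bash
python3 -m pendant '[-1,0,0,0.02,0,0,0, -1,0,0,0.04,0,0,0, -1,0,0,0.058,0,0,0, -1,0,0,0.058,0,0,0]'
python3 -m pendant '[-1,0,0,0.007,0,0,0, -1,0,0,0.014,0,0,0, -1,0,0,0.014,0,0,0]'
```

```text
clock: 12.68
tcp_pos: [0.6015, -0.0017, 0.1027]
orientation: [-0.0, 1.0, -0.0, -0.001]
ft_force: [0.8, 0.4, -1.3]
width: 0.0491
finger_force: 52.8
clock: 13.05
tcp_pos: [0.6023, -0.0017, 0.0996]
orientation: [-0.0, 1.0, -0.0, 0.0]
ft_force: [-0.7, -0.7, 0.3]
width: 0.0496
finger_force: 52.9
```

```bash
python3 -m pendant '[0.6,0,0,0.002,0,0,0, 0.6,0,0,0.002,0,0,0, 0.6,0,0,0.002,0,0,0]'
python3 -m pendant '[0.6,0,0,-0.1,0,0,0, 0.6,0,0,-0.2,0,0,0, 0.6,0,0,-0.22,0,0,0]'
python3 -m pendant '[0.6,0,0.2,0,0,0,0, 0.6,0,0.4,0,0,0,0, 0.6,0,0.6,0,0,0,0, 0.6,0,0.7,0,0,0,0, 0.6,0,0.7,0,0,0,0]'
python3 - <<'E'
from h import *
t=cap("top","pics/t4.png"); s=cap("side","pics/s4.png")
print(arm.sense()["tcp_pos"])
a=cv2.resize(t["img"][200:245,182:224],(560,600),interpolation=cv2.INTER_CUBIC)
b=cv2.resize(s["img"][258:312,270:312],(240,309),interpolation=cv2.INTER_CUBIC); b=cv2.copyMakeBorder(b,0,291,0,0,0)
cv2.imwrite("pics/c4.png",np.hstack([a,b])[:,:,::-1])
E
```

```text
clock: 13.42
tcp_pos: [0.6023, -0.0017, 0.0991]
orientation: [0.0, 1.0, -0.0, 0.0]
ft_force: [0.7, 0.1, -0.8]
width: 0.0685
finger_force: 0.0
clock: 13.8
tcp_pos: [0.604, -0.0018, 0.1676]
orientation: [0.0, 1.0, -0.0, 0.003]
ft_force: [0.1, 0.0, -0.2]
width: 0.0681
finger_force: 0.0
clock: 14.42
tcp_pos: [0.6011, -0.2139, 0.1634]
orientation: [-0.0, 1.0, -0.002, -0.001]
ft_force: [0.3, 0.8, -1.4]
width: 0.068
finger_force: 0.0
[ 0.60131088 -0.21138451  0.16359329]
```

View pics/c4.png

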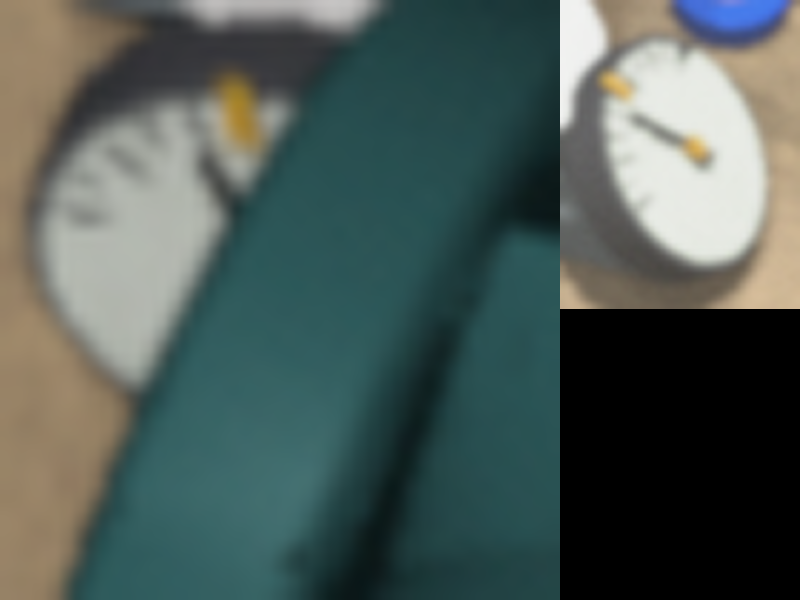

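Both views show the pointer still clearly short of the mark: in the side crop the tip is at (635,118) and the inner end of the mark at (630,98). A third collar is needed.

```bash
python3 -m pendant '[0.6,-0.016,0.2,0,0,0,0, 0.6,-0.016,0.4,0.1,0,0,0, 0.6,-0.016,0.535,0.3,0,0,0, 0.6,-0.016,0.535,0.42,0,0,0, 0.6,-0.016,0.535,0.42,0,0,0]'
python3 -m pendant '[0.6,0,0,0,0,0,0, 0.6,0,0,0,0,0,0]'
python3 - <<'E'
from h import *
go(.5965,-.3724,.0118)
t=cap("top"); s=cap("side")
big=[cv2.resize(c["img"][v-37:v+38,u-50:u+50],(400,300),interpolation=cv2.INTER_CUBIC) for c,u,v in((t,207,200),(s,268,275))]
cv2.imwrite("pics/c5.png",np.hstack(big)[:,:,::-1])
E
```

```text
clock: 15.15
tcp_pos: [0.5932, -0.3687, 0.0327]
orientation: [-0.003, 1.0, -0.0, -0.005]
ft_force: [0.5, 1.1, -0.4]
width: 0.0685
finger_force: 0.0
clock: 15.4
tcp_pos: [0.5994, -0.3722, 0.0421]
orientation: [0.001, 1.0, 0.001, 0.002]
ft_force: [-0.7, 0.0, -0.2]
width: 0.0681
finger_force: 0.0
shift [-0.0101  0.0004  0.1011] turn [ 0.0008 -0.0013  0.0003] tcp [ 0.5994 -0.3722  0.0421] f [-0.74  0.01 -0.19] clk 15.4
```

View pics/c5.png

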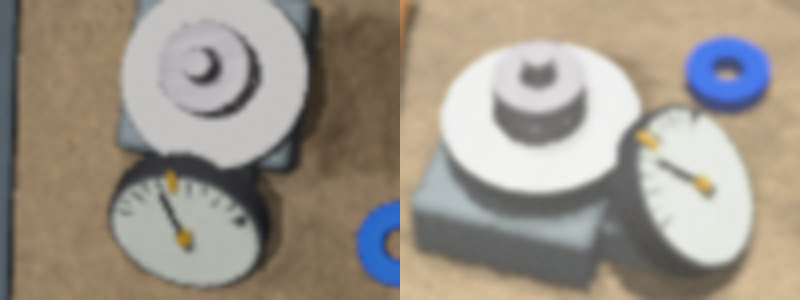

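Settled, unobstructed view: the pointer tip is at (162,196), still left of the mark at (172,185). I'll fetch the third collar.

```bash
python3 -m pendant '[0.6,0,0,0,0,0,0, 0.6,0,0,0,0,0,0]'
python3 -c 'from h import *; go(.5965,-.3724,.0118)'
```

```text
clock: 15.75
tcp_pos: [0.5974, -0.3723, 0.0396]
orientation: [0.0, 1.0, -0.0, 0.0]
ft_force: [0.2, -0.2, -0.1]
width: 0.0688
finger_force: 0.0
shift [-0.003   0.0004  0.0926] turn [ 0.0002 -0.0003 -0.0001] tcp [ 0.5974 -0.3723  0.0396] f [ 0.21 -0.17 -0.13] clk 15.75
```

```bash
python3 -m pendant '[0.6,-0.003,0,0.04,0,0,0, 0.6,-0.003,0,0.08,0,0,0, 0.6,-0.003,0,0.092,0,0,0, 0.6,-0.003,0,0.092,0,0,0]'
python3 -m pendant '[-1,0,0,0,0,0,0, -1,0,0,0,0,0,0, -1,0,0,0,0,0,0, -1,0,0,0,0,0,0]' 50
python3 -m pendant '[-1,0,0,-0.05,0,0,0, -1,0,0,-0.2,0,0,0, -1,0,0,-0.4,0,0,0, -1,0,0,-0.467,0,0,0, -1,0,0,-0.467,0,0,0]'
```

```text
clock: 16.25
tcp_pos: [0.5956, -0.3718, 0.01]
orientation: [-0.001, 1.0, -0.0, -0.001]
ft_force: [0.1, 0.4, -0.0]
width: 0.0681
finger_force: 0.0
clock: 16.75
tcp_pos: [0.5969, -0.3727, 0.0121]
orientation: [0.0, 1.0, -0.0, 0.001]
ft_force: [0.2, -0.7, 3.8]
width: 0.0494
finger_force: 52.3
clock: 17.38
tcp_pos: [0.5972, -0.3728, 0.1537]
orientation: [0.001, 1.0, -0.0, 0.002]
ft_force: [0.0, 0.2, -1.4]
width: 0.0489
finger_force: 52.5
```

```bash
python3 -m pendant '[-1,0,-0.2,0,0,0,0, -1,0,-0.4,0,0,0,0, -1,0,-0.6,0,0,0,0, -1,0,-0.8,0,0,0,0, -1,0,-0.9,0,0,0,0]'
python3 -m pendant '[-1,0.018,-0.15,0,0,0,0, -1,0.018,-0.28,0,0,0,0, -1,0.018,-0.335,0,0,0,0, -1,0.018,-0.335,0,0,0,0, -1,0.018,-0.335,0,0,0,0]'
python3 -m pendant '[-1,0,0,0,0,0,0, -1,0,0,0,0,0,0, -1,0,0,0,0,0,0, -1,0,0,0,0,0,0]'
```

```text
clock: 18.0
tcp_pos: [0.5934, -0.0986, 0.1474]
orientation: [-0.001, 1.0, 0.001, -0.003]
ft_force: [-0.6, -0.2, -2.5]
width: 0.049
finger_force: 52.6
clock: 18.62
tcp_pos: [0.6013, -0.0028, 0.1504]
orientation: [0.0, 1.0, -0.0, -0.001]
ft_force: [0.7, -1.3, -1.9]
width: 0.049
finger_force: 52.6
clock: 19.12
tcp_pos: [0.6019, -0.002, 0.1515]
orientation: [0.0, 1.0, -0.0, 0.0]
ft_force: [-0.0, -0.2, -1.9]
width: 0.0491
finger_force: 52.6
```

```bash
python3 -m pendant '[-1,0,0,0.03,0,0,0, -1,0,0,0.06,0,0,0, -1,0,0,0.085,0,0,0, -1,0,0,0.09,0,0,0, -1,0,0,0.09,0,0,0]'
python3 -m pendant '[-1,0,0,0.01,0,0,0, -1,0,0,0.01,0,0,0, -1,0,0,0.01,0,0,0]'
```

```text
clock: 19.75
tcp_pos: [0.6017, -0.0017, 0.124]
orientation: [0.0, 1.0, -0.0, -0.0]
ft_force: [-0.7, -0.4, -1.1]
width: 0.049
finger_force: 52.6
clock: 20.12
tcp_pos: [0.6019, -0.0017, 0.1215]
orientation: [0.0, 1.0, -0.0, 0.0]
ft_force: [-0.3, -0.5, -1.7]
width: 0.0487
finger_force: 52.6
```

Threaded, with no support force. Lower to contact (TCP about 0.111) and a little beyond.

```bash
python3 -m pendant '[-1,0,0,0.015,0,0,0, -1,0,0,0.03,0,0,0, -1,0,0,0.03,0,0,0]'
python3 -m pendant '[-1,0,0,0.007,0,0,0, -1,0,0,0.014,0,0,0, -1,0,0,0.014,0,0,0]'
```

```text
clock: 20.5
tcp_pos: [0.6013, -0.0017, 0.1116]
orientation: [-0.0, 1.0, -0.0, -0.001]
ft_force: [-0.5, 1.0, -1.3]
width: 0.0493
finger_force: 52.7
clock: 20.88
tcp_pos: [0.6019, -0.0017, 0.1082]
orientation: [-0.0, 1.0, -0.0, 0.0]
ft_force: [-0.1, -0.0, -0.2]
width: 0.0492
finger_force: 52.8
```

```bash
python3 -m pendant '[0.6,0,0,0.003,0,0,0, 0.6,0,0,0.003,0,0,0, 0.6,0,0,0.003,0,0,0]'
python3 -m pendant '[0.6,0,0,-0.1,0,0,0, 0.6,0,0,-0.2,0,0,0, 0.6,0,0,-0.22,0,0,0]'
python3 -m pendant '[0.6,0,0.2,0,0,0,0, 0.6,0,0.4,0,0,0,0, 0.6,0,0.6,0,0,0,0, 0.6,0,0.8,0,0,0,0, 0.6,0,0.9,0,0,0,0]'
python3 -m pendant '[0.6,0,0.2,0,0,0,0, 0.6,0,0.3,0,0,0,0, 0.6,0,0.3,0,0,0,0, 0.6,0,0.3,0,0,0,0]'
python3 - <<'E'
from h import *
t=cap("top","pics/t6.png"); s=cap("side","pics/s6.png")
big=[cv2.resize(c["img"][v-37:v+38,u-50:u+50],(400,300),interpolation=cv2.INTER_CUBIC) for c,u,v in((t,207,200),(s,268,275))]
c=cv2.resize(t["img"][95:320,155:415],(340,294))
cv2.imwrite("pics/c6.png",np.vstack([np.hstack(big),cv2.copyMakeBorder(c,0,0,0,460,0)])[:,:,::-1])
E
```

```text
clock: 21.25
tcp_pos: [0.602, -0.0017, 0.1074]
orientation: [-0.0, 1.0, -0.0, 0.0]
ft_force: [0.6, 0.0, 0.2]
width: 0.0689
finger_force: 0.0
clock: 21.62
tcp_pos: [0.6037, -0.0018, 0.176]
orientation: [0.0, 1.0, -0.0, 0.003]
ft_force: [0.3, 0.4, -0.1]
width: 0.0684
finger_force: 0.0
clock: 22.25
tcp_pos: [0.6006, -0.2747, 0.1718]
orientation: [-0.0, 1.0, -0.001, -0.001]
ft_force: [-0.2, -0.7, -0.3]
width: 0.0686
finger_force: 0.0
clock: 22.75
tcp_pos: [0.6013, -0.3606, 0.1723]
orientation: [-0.001, 1.0, -0.0, -0.001]
ft_force: [0.6, -0.0, -0.3]
width: 0.0678
finger_force: 0.0
```

View pics/c6.png

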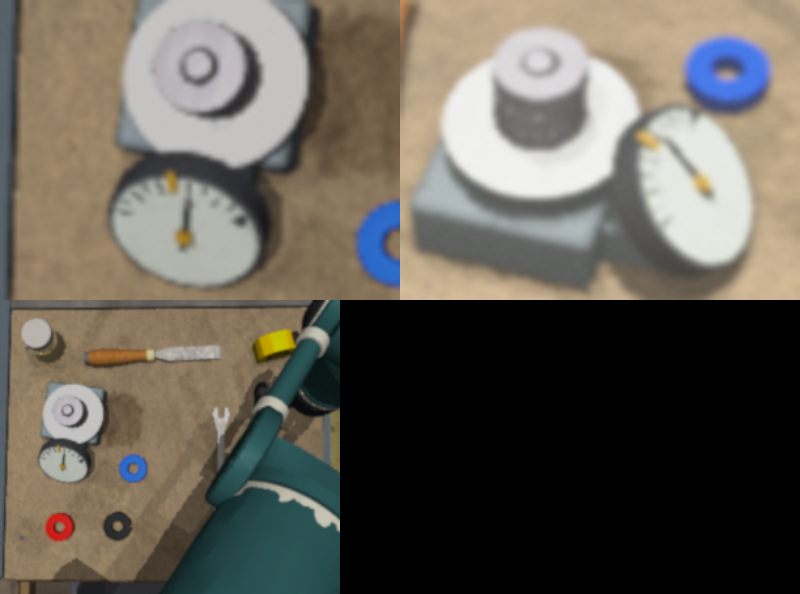

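The pointer, tip about (189,192), is past the mark at (172,183). Three collars are stacked on the post, and the arm is clear of everything. Handing in.

```bash
python3 -c 'from bench import arm; print(arm.sign_off())'
```

```text
the job is handed in; nothing more can be done
None
```

The job is handed in: three collars are threaded on the post, the pointer went past the brass mark only with the third, and I moved neither the fourth collar nor anything else on the table.

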